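Put the drill-press parts back on their silhouette pads

TASK

Put the four loose drill-press parts (brass bushing, red knob, aluminium block, steel clamp bar) away: set each one flat on the green pad whose pale yellow silhouette has its shape and size, the same way up as it stands now and centred on the silhouette, with the block and the bar turned to line up with theirs. Leave the oil bottle and the blue tin where they stand, and let go of everything at the end.

Things in the scene. Friction and masses are not known exactly. Their poses are not given: they have to be found in the camera images.
- bushing_center (a point): Loose brass bushing: a plain upright cylinder, 54 mm in diameter and 40 mm high, with a dark disc (the bore) on its top. About 0.45 kg. The point is its centre, half-way up; z is up.
- knob_center (a point): Loose red plastic knob: a plain upright cylinder, 34 mm in diameter and 42 mm high, with a small brass dot on its top. About 0.08 kg. The point is its centre, half-way up; z is up.
- block_center (a point): Loose bright aluminium bearing block, 46 x 46 mm and 40 mm high, with a dark round bore and four small dark holes drawn on its top. About 0.22 kg. The point is its centre, half-way up; z is up. x and y are square to its sides.
- bar_center (a point): Loose dark steel clamp bar, 76 mm long (along its x), 22 mm wide (along its y) and 36 mm high, with two brass screw heads on its top. About 0.4 kg. The point is its centre, half-way up; z is up.
- pad_large_round_top (a point): Fixed flat teal-green pad, 92 x 92 mm, 6 mm thick, bearing a large round pale yellow silhouette, 60 mm in diameter (the bushing's). The point is the centre of the pad's upper face (and of the silhouette), 6 mm above the bench; z is up. It lies anywhere among the parts.
- pad_small_round_top (a point): Fixed flat teal-green pad, 92 x 92 mm, 6 mm thick, bearing a small round pale yellow silhouette, 40 mm in diameter (the knob's). The point is the centre of the pad's upper face (and of the silhouette), 6 mm above the bench; z is up. It lies anywhere among the parts.
- pad_square_top (a point): Fixed flat teal-green pad, 92 x 92 mm, 6 mm thick, bearing a square pale yellow silhouette, 52 x 52 mm (the block's). The point is the centre of the pad's upper face (and of the silhouette), 6 mm above the bench; z is up, x and y are square to the silhouette's sides. It lies anywhere among the parts.
- pad_long_top (a point): Fixed flat teal-green pad, 92 x 92 mm, 6 mm thick, bearing a long pale yellow silhouette, 82 x 28 mm (the clamp bar's). The point is the centre of the pad's upper face (and of the silhouette), 6 mm above the bench; z is up, x runs along the silhouette's length. It lies anywhere among the parts.
- bottle_center (a point): Bystander, loose: small amber glass oil bottle with a white cap, 48 mm in diameter, 62 mm high, standing anywhere among the parts and pads. Not to be moved. The point is its centre, half-way up.
- tin_center (a point): Bystander, loose: flat round navy-blue screw tin with a lighter blue lid, 58 mm in diameter, 26 mm high, standing anywhere among the parts and pads. Not to be moved. The point is its centre, half-way up.
Not all that is in view belongs to the job. What is shaped like the part that bears pad_large_round_top but pink or purple is not meant.

How it is judged:
At the end, for the whole second after the job is handed in: Each part stands on the pad with its silhouette: centre within 12 mm of the pad centre horizontally, height within 4 mm of lying flat, tilt under 0.12 rad and same way up, bar and block lined up with their silhouettes within 0.22 rad (either way round), all at rest (horizontal distance between bushing_center and pad_large_round_top below 0.012 m and z of bushing_center in the frame of pad_large_round_top between 0.016 and 0.024 m and angle between each of bushing_center, knob_center, block_center, bar_center's own z axis and vertical below 0.12 rad and linear speed of each of bushing, knob, block, bar below 0.02 m/s and horizontal distance between knob_center and pad_small_round_top below 0.012 m and z of knob_center in the frame of pad_small_round_top between 0.017 and 0.025 m and horizontal distance between block_center and pad_square_top below 0.012 m and z of block_center in the frame of pad_square_top between 0.016 and 0.024 m and horizontal distance between bar_center and pad_long_top below 0.012 m and z of bar_center in the frame of pad_long_top between 0.014 and 0.022 m and angle between the x axis of bar_center and the x axis of pad_long_top, either way round below 0.22 rad and (angle between the x axis of block_center and the x axis of pad_square_top, either way round below 0.22 rad or angle between the x axis of block_center and the y axis of pad_square_top, either way round below 0.22 rad)); the robot touches nothing.
It fails at once if the amber oil bottle is moved or tipped over (distance of bottle_center from where it was at the start of the episode above 0.02 m or angle between bottle_center's own z axis and vertical above 0.3 rad).
It fails at once if the blue tin is moved or tipped over (distance of tin_center from where it was at the start of the episode above 0.02 m or angle between tin_center's own z axis and vertical above 0.3 rad).
It also fails if it takes over 128 s, if anything falls off the work surface, if the arm or the gripper's body presses on something with over 40 N, if the wrist force passes 120 N, or if a joint passes its speed limit or range.

ROBOT

A 7-joint arm with a two-finger parallel gripper is mounted at the origin on the work surface. World frame = base frame: x ahead of the robot, y to its left, z up, the work surface at z = 0. Lengths are in m, angles in rad, forces in N, time in s.
With the tool pointing down it reaches from about 0.4 to 0.85 m from the base axis. Payload 4.5 kg.
Tool frame: the origin (TCP) lies at the centre of the arm's flange, where the gripper is bolted on; the fingertips stand nose_length ahead of it and the grasp point (between the pads) lies 147 mm ahead of it (nose_length is the distance from the TCP to the fingertips, in m); z points along the fingers, y is the line along which they close (so a half turn about z gives the same grasp; the last joint's range is limited). The gripper opens to 88 mm and grips with 3 to 60 N. Pads are 18 mm wide; open, the fingers measure 123 mm over their backs; the gripper's body (75 mm by 187 mm) begins 45 mm behind the grasp point.
Start: joints at [1.333, 0.689, -0.195, 1.565, 0.157, 0.902, -0.215], TCP at [0.168, -0.602, 0.405] pointing down, gripper open.
Joint ranges: [-3.01, 3.01], [-0.46, 2.08], [-1.47, 1.51], [0.13, 2.56], [-1, 4.14], [0.04, 2.09], [-2.66, 2.66]. Speed limits (rad/s): [2.57, 2.57, 3.14, 3.14, 3.14, 3.14, 3.14].

INTERFACE

Orientations are given as a unit quaternion [x, y, z, w].
In Python, from plant import * gives the robot as it stands.
- The arm moves only by the tool play_rows, never from a script. Its argument "rows" is a list that holds one entry, the list of rows, each a list of 6 numbers: the shift along the tool's x, y, z normalised to -1 to 1, where 1 is 0.5 m, then the turn, a rotation vector about the tool's x, y, z normalised to -1 to 1, where 1 is 0.5 rad. A call has 1 to 20 rows; each row is the pose to reach, as a shift and turn from the pose commanded when the call began, along the tool's axes at that moment; what a row does not reach only later rows make up. A row lasts 1/12 s, in which the tool goes at most 41.7 mm and 7.16 degrees, less where a joint would pass 70% of its speed; a pose out of reach is approached as far as the arm can. A call with a number of a shift or a turn outside -1 to 1 is refused whole. A call with a gripper value outside its range is refused whole. "claw" is the closure, from 0 (fully open) to 1 (shut), set as the call begins (left out, the last holds). The fingers move at their own pace and stop on an object; "squeeze" is the grip in N (left out, the last holds). Time passes only in rows, so rows that repeat a pose let the fingers close. It gives the time, the measured TCP pose, the force, the opening and the grip force at its end, in the units of the state.
- get_state(): the state, without advancing time (a new reading comes with each control period).
- snapshot(name): name is "scene" or "top" or "wrist"; returns a dict with "pixels" (480x640x3 uint8, blue, green, red), "camera_matrix" (3x3 intrinsics, pixels), "dist_coeffs" ([k1, k2, p1, p2, k3] as OpenCV has them; the pictures are not rectified), "world_to_cam" (4x4, takes a point from world to camera coordinates); the wrist camera has in their place "mount" (4x4, takes a point from camera to tool coordinates, whose origin is the TCP and whose axes are the flange's). Camera axes: x right, y down, z forward; pixel columns grow to the right and rows downward; lengths in m; the calibration is good to about 2 mm. A picture is of the moment at which its call begins: read the wrist's pose just before it. There is no depth.
- finish_job(): hands the job in; it is judged then, once.
The state is a dict: "clock": time; "q": joint angles; "qd": joint speeds; "joint_torque": joint torques, N m; "tool_pos": TCP position; "eef_rot": TCP orientation; "contact_force": force on the tool from outside, world axes, zero at the start; "moment": the same for the moment, N m; "opening": opening from 0.0 (shut) to 1.0 (fully open); "finger_force": force on a finger pad.
Only numpy, scipy, OpenCV 4.12 (cv2) and the standard library are available. Lean on these libraries where they do the work, as an engineer would, in place of code of your own. Each camera call takes 0.05 s, during which the arm holds its last target. There are 200 camera calls.

## Working session

There is one attempt and no reset: what is moved stays moved. The work goes in short steps, Python scripts to look and compute and a tool call to move; the robot and the scene stay as the last step left them, time stands still between calls to the robot, and variables do not carry over. Pictures are saved under pics/ and viewed, at most 14 in all, crops included, and the job is handed in when it is done.

Besides the shell and the picture viewer there is one more tool, called after "Call:" as name(argument=value, ...), one argument or row to a line, values as JSON. play_rows: Moves the arm, as the interface text tells. Its arguments: {"type":"object","properties":{"rows":{"type":"array"},"claw":{"type":"number"},"squeeze":{"type":"number"}},"required":["rows"]}

```bash
ls; mkdir -p pics; python3 - <<'E'
from plant import *
import cv2
print(get_state())
for n in ("scene","top"):
    s=snapshot(n); cv2.imwrite(f"pics/{n}0.png",s["pixels"]); print(n,s["camera_matrix"],s["dist_coeffs"],s["world_to_cam"])
print(snapshot("wrist")["mount"])
try: print(nose_length)
except Exception as e: print(e)
E
```

```text
pics
{'clock': 0.0, 'q': array([ 1.33281682,  0.68995281, -0.19450907,  1.56635296,  0.15726774,
        0.9025379 , -0.21509831]), 'qd': array([-0.00081664,  0.00174396, -0.00047408, -0.00076406,  0.00096076,
        0.0001004 ,  0.00047973]), 'joint_torque': array([-1.71704869e-03, -5.27562511e+01, -1.26700256e+00, -1.53428096e+01,
       -5.25783061e-02,  6.57499928e-03,  1.73470908e-04]), 'tool_pos': array([ 0.16766068, -0.60173738,  0.40392671]), 'eef_rot': array([ 9.90776463e-01,  1.35503259e-01, -1.86751765e-04, -9.12554175e-04]), 'contact_force': array([ 0.04383867, -0.28305398, -0.4431213 ]), 'moment': array([-0.01007325, -0.01186375, -0.01604028]), 'finger_force': 0.0, 'opening': 0.9976213668732729}
scene [[479.55820703   0.         323.45558348]
 [  0.         479.55820703 242.65994643]
 [  0.           0.           1.        ]] [-0.01815756  0.          0.          0.          0.        ] [[ 0.42453472  0.90511025 -0.02336031 -0.24349963]
 [ 0.56407084 -0.28457872 -0.77513808 -0.28873115]
 [-0.70823327  0.31589615 -0.63135985  1.48364283]
 [ 0.          0.          0.          1.        ]]
top [[501.28812748   0.         313.86383705]
 [  0.         501.28812748 244.85438623]
 [  0.           0.           1.        ]] [-0.08634428  0.          0.          0.          0.        ] [[-0.02637916 -0.99952169 -0.01614107  0.03232088]
 [-0.98661887  0.02863068 -0.16051007  0.57366625]
 [ 0.16089543  0.01169096 -0.98690221  1.049729  ]
 [ 0.          0.          0.          1.        ]]
[[-7.28845848e-04 -9.54581885e-01 -2.97947803e-01  7.70069901e-02]
 [ 9.99999146e-01 -3.72396013e-04 -1.25311458e-03  1.45921528e-04]
 [ 1.08524591e-03 -2.97948462e-01  9.54581341e-01  1.92458169e-02]
 [ 0.00000000e+00  0.00000000e+00  0.00000000e+00  1.00000000e+00]]
0.166
```

View pics/top0.png

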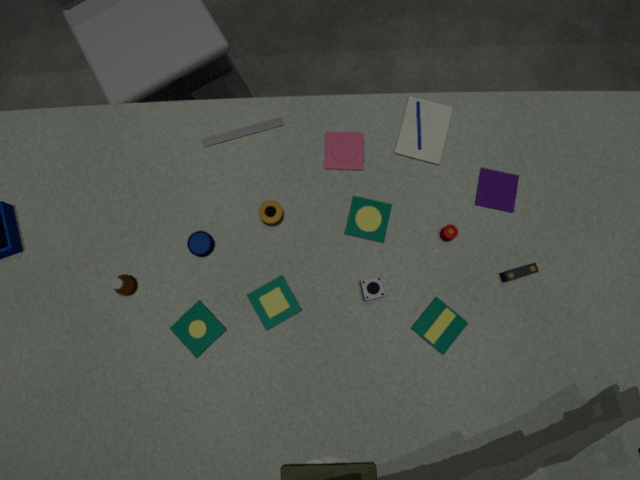

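View pics/scene0.png

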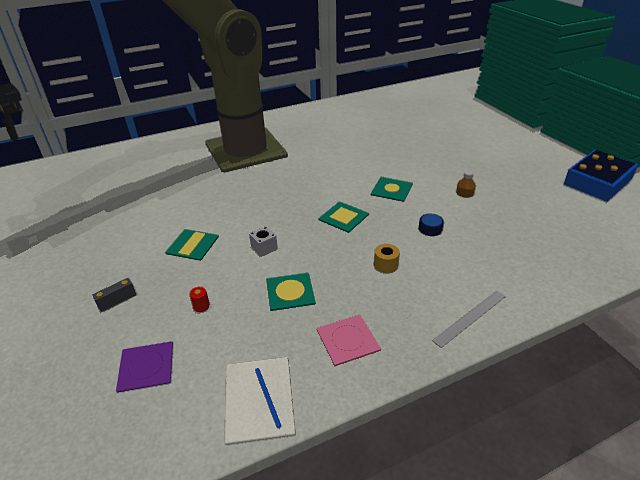

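The top view shows:
- **Parts:** bushing (271,212), knob (449,233), block (372,289), bar (519,272).
- **Pads:** large round (368,219), small round (198,328), square (274,302), long (440,325).
- **Bystanders:** bottle (126,285), tin (201,243).

The pink (344,151) and purple (497,190) plates are lookalikes with no yellow silhouette. The only green pad with a large yellow disc is at (368,219), so that is the one for the bushing. I'll confirm it in a crop.

```bash
cat > h.py <<'E'
from plant import *
import cv2, numpy as np
from scipy.spatial.transform import Rotation as R
def cam(n):
    st=get_state(); s=snapshot(n)
    if n=="wrist":
        T=np.eye(4);T[:3,:3]=R.from_quat(st["eef_rot"]).as_matrix();T[:3,3]=st["tool_pos"]
        s["c2w"]=T@s["mount"]
    else: s["c2w"]=np.linalg.inv(s["world_to_cam"])
    return s
def ray(s,px,z):
    u=cv2.undistortPoints(np.array(px,float).reshape(-1,1,2),s["camera_matrix"],s["dist_coeffs"])[:,0]
    d=np.c_[u,np.ones(len(u))]@s["c2w"][:3,:3].T; o=s["c2w"][:3,3]
    return (o+d*((z-o[2])/d[:,2])[:,None])
def blobs(img,f,roi,amin=8):
    x,y,w,h=roi; b,g,r=[c.astype(int) for c in cv2.split(img[y:y+h,x:x+w])]
    m=f(b,g,r).astype(np.uint8)
    cs,_=cv2.findContours(m,cv2.RETR_EXTERNAL,cv2.CHAIN_APPROX_NONE)
    return sorted([c+np.array([x,y]) for c in cs if cv2.contourArea(c)>=amin],key=cv2.contourArea,reverse=True)
def cen(c):
    m=cv2.moments(c); return np.array([m["m10"],m["m01"]])/m["m00"]
def rect(s,c,z):
    """centre, sizes and angle of long side of contour on plane z, in mm"""
    P=ray(s,c.reshape(-1,2),z)[:,:2].astype(np.float32)*1000
    r=cv2.minAreaRect(P); b=cv2.boxPoints(r); e=[b[1]-b[0],b[2]-b[1]]
    e=max(e,key=np.linalg.norm)
    return np.round(r[0],1),np.round(sorted(r[1]),1),round(float(np.arctan2(e[1],e[0])),3)
yel=lambda b,g,r:(r>120)&(g>110)&(b<g-30)&(abs(r-g)<60)
grn=lambda b,g,r:(g>r+30)&(b>r)
red=lambda b,g,r:(r>g+60)&(r>b+60)
E
python3 - <<'E'
from h import *
s=cam("top"); im=s["pixels"]
for n,c in dict(large=(368,219),small=(198,328),square=(274,302),long=(440,325)).items():
    k=blobs(im,yel,(c[0]-28,c[1]-28,56,56))[0]; print(n,cen(k).round(1),ray(s,cen(k),.006).round(4),*rect(s,k,.006))
r=(245,190,55,45)
for n,c,f,z in [("bush",(271,212),lambda b,g,r:(r>b+30),.04),("bore",(271,211),lambda b,g,r:(r<60)&(g<60),.04),("knob",(449,233),red,.042),("kdot",(450,231),lambda b,g,r:(g>70)&(r>100)&(b<g-20),.042),("block",(372,289),lambda b,g,r:(b>165),.04),("blbore",(373,288),lambda b,g,r:(b<60),.04),("bar",(519,272),lambda b,g,r:(g<75),.036),("screws",(519,272),lambda b,g,r:(r>b+40),.036),("tin",(201,243),lambda b,g,r:(b>r+30),.026),("bot",(126,285),lambda b,g,r:(r>b+20)|((b>200)),.03)]:
    for k in blobs(im,f,(c[0]-24,c[1]-24,48,48))[:3]: print(n,cv2.contourArea(k),cen(k).round(1),ray(s,cen(k),z).round(4)[0,:2],*rect(s,k,z))
cv2.imwrite("pics/c1.png",cv2.resize(im[110:370,90:560],(796,440),interpolation=cv2.INTER_CUBIC))
E
```

```text
large [368.3 218.5] [[ 0.6384 -0.1092  0.006 ]] [ 639.1 -109.2] [52.8 53.7] 0.74Traceback (most recent call last):
  File "<stdin>", line 4, in <module>
IndexError: list index out of range
```

```bash
cat >> h.py <<'E'
yel=lambda b,g,r:(r>b+35)&(g>b+30)&(r>0.85*g)
E
python3 - <<'E'
from h import *
s=cam("top"); im=s["pixels"]
cv2.imwrite("pics/c1.png",cv2.resize(im[110:370,90:560],(796,440),interpolation=cv2.INTER_CUBIC))
for n,c,f,z in [("large",(368,219),yel,.006),("small",(198,328),yel,.006),("square",(274,302),yel,.006),("long",(440,325),yel,.006),("bush",(271,212),lambda b,g,r:(r>b+30),.04),("bore",(271,211),lambda b,g,r:(r<60)&(g<60),.04),("knob",(449,233),red,.042),("kdot",(450,231),lambda b,g,r:(g>70)&(r>100)&(b<g-20),.042),("block",(372,289),lambda b,g,r:(b>165),.04),("blbore",(373,288),lambda b,g,r:(b<60),.04),("bar",(519,272),lambda b,g,r:(g<75),.036),("screws",(519,272),lambda b,g,r:(r>b+40),.036),("tin",(201,243),lambda b,g,r:(b>r+30),.026),("bot",(126,285),lambda b,g,r:(r>b+20)|((b>200)),.03)]:
    for k in blobs(im,f,(c[0]-24,c[1]-24,48,48))[:3]: print(n,cv2.contourArea(k),cen(k).round(1),ray(s,cen(k),z).round(4)[0,:2],*rect(s,k,z))
E
```

```text
large 470.0 [368.  218.3] [ 0.6388 -0.1085] [ 638.6 -108.6] [55.  58.5] -0.041
small 212.0 [197.  328.6] [0.3992 0.2827] [399.4 282.8] [36. 37.] 0.786
square 468.0 [273.8 302.2] [0.4538 0.1099] [453.7 109.8] [50.1 50.6] 0.495
long 404.5 [439.4 325.1] [ 0.3925 -0.2569] [ 392.7 -257.1] [26.9 80.3] -0.722
bush 429.0 [270.4 211.8] [0.6528 0.1115] [652.6 111.3] [51.5 55. ] -0.015
bore 82.5 [270. 211.] [0.6548 0.1123] [654.8 112.3] [22.4 23. ] -0.013
bore 41.5 [276.3 221.5] [0.6303 0.0985] [632.1 101.6] [19.4 49.7] -1.126
knob 129.5 [449.7 231.4] [ 0.5965 -0.2846] [ 596.6 -284.5] [28.7 29.7] -1.022
blbore 104.5 [372.8 287.6] [ 0.4777 -0.1089] [ 478.  -109.3] [23.9 26.1] 1.541
blbore 10.0 [362. 292.] [ 0.4689 -0.0851] [472.  -84.4] [ 3.2 42. ] 0.205
bar 377.0 [518.2 272.3] [ 0.5016 -0.4328] [ 501.9 -433.4] [24.2 88.5] -1.311
screws 13.5 [510.8 274.9] [ 0.4965 -0.4156] [ 496.2 -416. ] [8.9 9.2] 1.538
screws 13.5 [532.2 268.1] [ 0.5098 -0.4653] [ 510.2 -464.9] [8.9 9.4] 1.539
tin 363.5 [199.3 242.8] [0.5898 0.274 ] [589.5 273.7] [49. 51.] 0.772
bot 214.5 [127. 285.] [0.4984 0.4363] [499.6 440.5] [42.6 46.1] 1.547
```

View pics/c1.png

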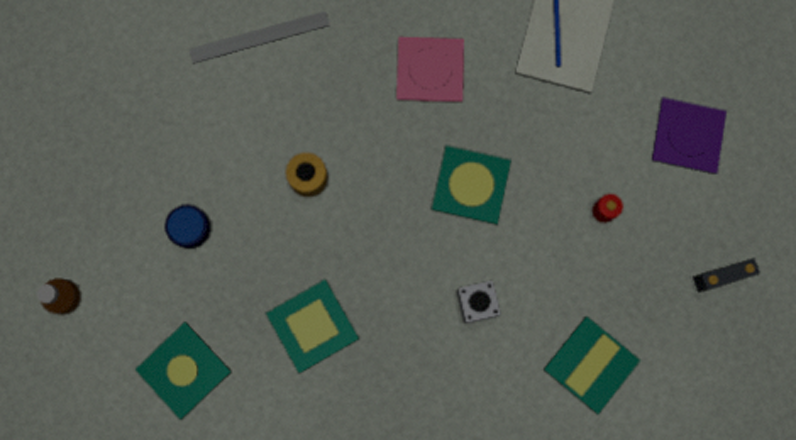

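The crop confirms it: the green pad with the large yellow disc is at (472,185) in the crop, and the pink (431,69) and purple (690,135) plates have no yellow. All the measured sizes match those given. I'll start with the bar.

```bash
cat >> h.py <<'E'
def pose():
    st=get_state(); M=R.from_quat(st["eef_rot"]).as_matrix()
    return np.r_[st["tool_pos"],np.arctan2(M[1,0],M[0,0])],st
def plan(p0,*wps):
    """row numbers from pose p0=(x,y,z,yaw) to each waypoint, tool down"""
    c,s=np.cos(p0[3]),np.sin(p0[3]); M=np.array([[c,s,0],[s,-c,0],[0,0,-1]])
    for w in wps:
        d=M.T@(np.array(w[:3])-p0[:3])/.5; print((*d.round(4),0,0,round(-(w[3]-p0[3])/.5,4)))
E
python3 - <<'E'
from h import *
p,st=pose();print(p.round(4))
plan(p,(.503,-.4405,.33,p[3]+.5))
E
```

```text
[ 0.1677 -0.6019  0.4043  0.2718]
(np.float64(0.7326), np.float64(-0.131), np.float64(0.1487), 0, 0, np.float64(-1.0))
```

Call:
play_rows(
  rows=[
    [[0.733,-0.131,0.149,0,0,-1],[0.733,-0.131,0.149,0,0,-1],[0.733,-0.131,0.149,0,0,-1],[0.733,-0.131,0.149,0,0,-1],[0.733,-0.131,0.149,0,0,-1],[0.733,-0.131,0.149,0,0,-1],[0.733,-0.131,0.149,0,0,-1],[0.733,-0.131,0.149,0,0,-1],[0.733,-0.131,0.149,0,0,-1],[0.733,-0.131,0.149,0,0,-1],[0.733,-0.131,0.149,0,0,-1],[0.733,-0.131,0.149,0,0,-1],[0.733,-0.131,0.149,0,0,-1]],
  ],
  claw=0,
  squeeze=30,
)

```text
clock: 1.33
tool_pos: [0.5014, -0.4422, 0.3303]
eef_rot: [0.927, 0.375, -0.001, 0.0]
contact_force: [-1.1, 0.3, -0.2]
opening: 1.002
finger_force: 0.0
```

Call:
play_rows(
  rows=[
    [[0,0,0,0,0,-1],[0,0,0,0,0,-1],[0,0,0,0,0,-1],[0,0,0,0,0,-1],[0,0,0,0,0,-1]],
  ],
)

```text
clock: 1.75
tool_pos: [0.501, -0.4427, 0.3305]
eef_rot: [0.805, 0.594, -0.001, 0.0]
contact_force: [-0.1, 0.5, 0.3]
opening: 1.001
finger_force: 0.0
```

Call:
play_rows(
  rows=[
    [[0,0,0,0,0,-1],[0,0,0,0,0,-1],[0,0,0,0,0,-1],[0,0,0,0,0,-1],[0,0,0,0,0,-1],[0,0,0,0,0,-1],[0,0,0,0,0,-1]],
  ],
)

```text
clock: 2.33
tool_pos: [0.5026, -0.4412, 0.3303]
eef_rot: [0.635, 0.773, -0.0, 0.0]
contact_force: [-0.3, -0.8, 0.4]
opening: 1.002
finger_force: 0.0
```

```bash
python3 - <<'E'
from h import *
p,st=pose();print(p.round(4))
s=cam("wrist"); im=s["pixels"]; cv2.imwrite("pics/w1.png",im)
for k in blobs(im,lambda b,g,r:(r>b+40),(0,0,640,480),60)[:4]: print("screw",cv2.contourArea(k),cen(k).round(),*rect(s,k,.036))
for k in blobs(im,lambda b,g,r:(g<75),(0,0,640,480),800)[:3]: print("dark",cv2.contourArea(k),cen(k).round(),*rect(s,k,.036))
E
```

```text
[ 0.5026 -0.4412  0.3303  1.766 ]
screw 2879.0 [510.  25.] [ 593.9 -287.3] [31.1 44.7] 0.471
screw 412.0 [585. 396.] [ 747.8 -540.2] [13.2 72.7] -1.081
screw 187.5 [317. 190.] [ 495.4 -413.9] [10.8 11.4] 0.659
screw 159.0 [322. 262.] [ 509.1 -464.5] [10.1 10.9] 0.195
dark 86179.5 [320. 408.] [ 530.4 -583.3] [191.2 594.7] 0.197
dark 11814.5 [564. 227.] [ 676.4 -406.7] [81.  83.2] -0.242
dark 3107.0 [507.  27.] [ 592.1 -288.1] [31.2 47.1] 0.519
```

View pics/w1.png

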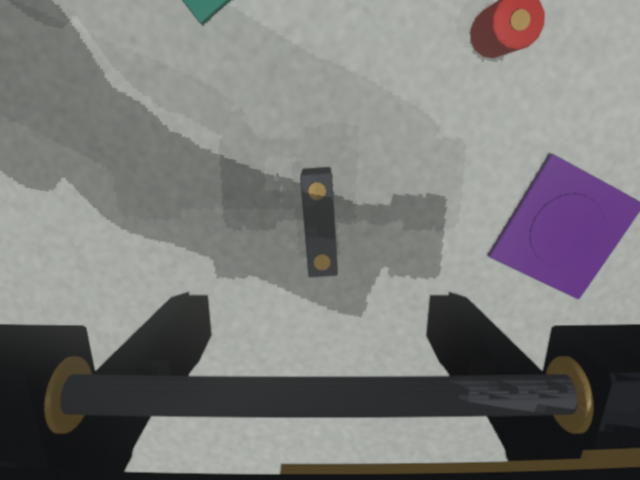

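The wrist picture has the bar under the gripper, with its screws at (317,190) and (322,262). That puts its centre at (0.502,-0.439), within 2 mm of the top view. Next I'll lower and grasp.

```bash
python3 - <<'E'
from h import *
p,st=pose()
plan(p,(.5027,-.4398,.30,1.835),(.5027,-.4398,.172,1.835))
print("lift/carry")
q=np.array((.5027,-.4398,.172,1.835)); plan(q,(.5027,-.4398,.27,1.835),(.3927,-.257,.27,2.325))
plan((.3927,-.257,.27,2.325),(.3927,-.257,.27,2.42))
E
```

```text
(np.float64(0.0024), np.float64(0.0002), np.float64(0.0608), 0, 0, np.float64(-0.1351))
(np.float64(0.0024), np.float64(0.0002), np.float64(0.3168), 0, 0, np.float64(-0.1351))
lift/carry
(np.float64(0.0), np.float64(0.0), np.float64(-0.196), 0, 0, np.float64(-0.0))
(np.float64(0.4104), np.float64(-0.1169), np.float64(-0.196), 0, 0, np.float64(-0.98))
(np.float64(0.0), np.float64(0.0), np.float64(0.0), 0, 0, -0.19)
```

Call:
play_rows(
  rows=[
    [[0.002,0,0.061,0,0,-0.135],[0.002,0,0.12,0,0,-0.135],[0.002,0,0.18,0,0,-0.135],[0.002,0,0.24,0,0,-0.135],[0.002,0,0.29,0,0,-0.135],[0.002,0,0.317,0,0,-0.135],[0.002,0,0.317,0,0,-0.135],[0.002,0,0.317,0,0,-0.135]],
  ],
)

```text
clock: 3.05
tool_pos: [0.5034, -0.4396, 0.172]
eef_rot: [0.606, 0.795, -0.0, 0.0]
contact_force: [0.8, -0.2, 1.1]
opening: 0.998
finger_force: 0.0
```

Call:
play_rows(
  rows=[
    [[0,0,0,0,0,0],[0,0,0,0,0,0],[0,0,0,0,0,0],[0,0,0,0,0,0],[0,0,0,0,0,0],[0,0,0,0,0,0],[0,0,0,0,0,0],[0,0,0,0,0,0]],
  ],
  claw=1,
  squeeze=35,
)

```text
clock: 3.72
tool_pos: [0.5031, -0.4396, 0.1718]
eef_rot: [0.606, 0.795, -0.0, 0.0]
contact_force: [-0.2, -0.4, -1.0]
opening: 0.416
finger_force: 0.0
```

Still closing (22 mm is an opening of 0.25), so I'll wait for it.

Call:
play_rows(
  rows=[
    [[0,0,0,0,0,0],[0,0,0,0,0,0],[0,0,0,0,0,0],[0,0,0,0,0,0],[0,0,0,0,0,0]],
  ],
)

```text
clock: 4.13
tool_pos: [0.503, -0.4396, 0.1717]
eef_rot: [0.606, 0.795, -0.0, -0.0]
contact_force: [0.3, 0.4, 0.4]
opening: 0.245
finger_force: 35.0
```

Call:
play_rows(
  rows=[
    [[0,0,-0.05,0,0,0],[0,0,-0.12,0,0,0],[0,0,-0.196,0,0,0],[0.06,-0.02,-0.196,0,0,-0.2],[0.12,-0.04,-0.196,0,0,-0.4],[0.19,-0.06,-0.196,0,0,-0.6],[0.26,-0.08,-0.196,0,0,-0.8],[0.33,-0.1,-0.196,0,0,-0.98],[0.38,-0.11,-0.196,0,0,-0.98],[0.41,-0.117,-0.196,0,0,-0.98],[0.41,-0.117,-0.196,0,0,-0.98],[0.41,-0.117,-0.196,0,0,-0.98],[0.41,-0.117,-0.196,0,0,-0.98]],
  ],
)

```text
clock: 5.22
tool_pos: [0.393, -0.2584, 0.2697]
eef_rot: [0.395, 0.918, -0.0, 0.001]
contact_force: [-0.2, 0.3, -4.1]
opening: 0.247
finger_force: 35.0
```

```bash
python3 - <<'E'
from h import *
p,st=pose();print(p.round(4),st["opening"],st["finger_force"])
plan(p,(.3927,-.257,.27,2.42),(.3927,-.257,.179,2.42))
s=cam("wrist"); im=s["pixels"]; cv2.imwrite("pics/w2.png",im)
for k in blobs(im,grn,(0,0,640,480),300)[:3]: print("pad",cv2.contourArea(k),cen(k).round(),*rect(s,k,.006))
for k in blobs(im,lambda b,g,r:(r>b+40),(200,100,240,240),60)[:4]: print("screw",cv2.contourArea(k),cen(k).round(),*rect(s,k,.036+p[2]-.172))
E
```

```text
[ 0.393  -0.2584  0.2697  2.3284] 0.24709161852623324 34.996811002492905
(np.float64(0.0023), np.float64(0.0015), np.float64(-0.0006), 0, 0, np.float64(-0.1833))
(np.float64(0.0023), np.float64(0.0015), np.float64(0.1814), 0, 0, np.float64(-0.1833))
pad 10977.5 [322. 223.] [ 391.3 -256.1] [91.  91.1] -0.728
screw 2002.0 [316. 197.] [ 355.7 -220.1] [13.3 14.2] -0.73
screw 1026.0 [318. 286.] [ 375.4 -239.7] [11.7 11.9] -0.813
```

View pics/w2.png

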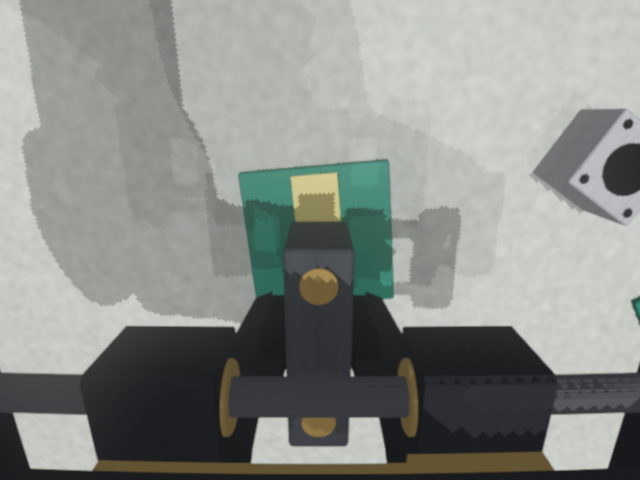

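The bar is centred in the grip. The long pad shows as a 91x91 mm square at (0.3913,-0.2561), angle -0.728, which agrees with the top view. I'll lower, release and rise.

Call:
play_rows(
  rows=[
    [[0.004,0.001,0,0,0,-0.173],[0.004,0.001,0,0,0,-0.173],[0.004,0.001,0.05,0,0,-0.173],[0.004,0.001,0.1,0,0,-0.173],[0.004,0.001,0.14,0,0,-0.173],[0.004,0.001,0.165,0,0,-0.173],[0.004,0.001,0.176,0,0,-0.173],[0.004,0.001,0.183,0,0,-0.173],[0.004,0.001,0.183,0,0,-0.173],[0.004,0.001,0.183,0,0,-0.173]],
  ],
)

```text
clock: 6.1
tool_pos: [0.3918, -0.2562, 0.1782]
eef_rot: [0.356, 0.935, -0.0, 0.001]
contact_force: [0.2, 0.8, -3.2]
opening: 0.247
finger_force: 35.0
```

Call:
play_rows(
  rows=[
    [[0,0,0,0,0,0],[0,0,0,0,0,0],[0,0,0,0,0,0],[0,0,0,0,0,0],[0,0,0,0,0,0],[0,0,0,0,0,0],[0,0,0,0,0,0]],
  ],
  claw=0,
)

```text
clock: 6.68
tool_pos: [0.3913, -0.2557, 0.1783]
eef_rot: [0.355, 0.935, -0.0, 0.0]
contact_force: [-0.8, -0.8, -0.1]
opening: 0.752
finger_force: 0.0
```

Call:
play_rows(
  rows=[
    [[0,0,-0.08,0,0,0],[0,0,-0.16,0,0,0],[0,0,-0.24,0,0,0],[0,0,-0.3,0,0,0],[0,0,-0.3,0,0,0],[0,0,-0.3,0,0,0]],
  ],
)

```text
clock: 7.18
tool_pos: [0.3914, -0.2561, 0.3297]
eef_rot: [0.356, 0.935, -0.0, 0.002]
contact_force: [0.3, 0.9, -0.7]
opening: 1.001
finger_force: 0.0
```

```bash
python3 - <<'E'
from h import *
p,st=pose();print(p.round(4),st["opening"])
s=cam("wrist"); im=s["pixels"]; cv2.imwrite("pics/w3.png",im)
for k in blobs(im,grn,(0,0,640,480),300)[:3]: print("pad",cv2.contourArea(k),cen(k).round(),*rect(s,k,.006))
for k in blobs(im,lambda b,g,r:(r>b+40)&(r<g+70),(200,100,240,240),40)[:6]: print("screw",cv2.contourArea(k),cen(k).round(),*rect(s,k,.042))
t=.478,-.109
for y in (1.92,): plan(p,(*t,.33,y))
for k in blobs(im,lambda b,g,r:(b<70)&(g<70)&(r<70),(380,0,260,300),40)[:6]: print("dark",cv2.contourArea(k),cen(k).round(),*rect(s,k,.040))
E
```

```text
[ 0.3914 -0.2561  0.3297  2.4146] 1.0010066028965467
pad 8695.5 [318. 213.] [ 390.7 -255.8] [89.6 90.8] 0.843
pad 1827.5 [601. 294.] [ 607.3 -116.5] [42.2 61.8] 1.316
screw 230.0 [318. 194.] [ 371.9 -238.6] [11.5 11.5] 0.056
screw 184.0 [319. 172.] [ 366.8 -234.5] [24.1 25. ] -0.715
screw 160.5 [318. 266.] [ 410.9 -273.3] [10.7 10.7] 0.843
(np.float64(0.0661), np.float64(0.335), np.float64(-0.0006), 0, 0, np.float64(0.9892))
dark 1086.0 [563. 181.] [ 476.6 -108. ] [25.7 26.4] -1.423
dark 111.5 [448. 297.] [ 493.2 -217.7] [ 4.9 27.7] 0.839
```

The bar is down at (0.3914,-0.2560) with heading -0.727, within 1 mm of the pad centre. Next is the block.

Call:
play_rows(
  rows=[
    [[0.066,0.335,0,0,0,0.99],[0.066,0.335,0,0,0,0.99],[0.066,0.335,0,0,0,0.99],[0.066,0.335,0,0,0,0.99],[0.066,0.335,0,0,0,0.99],[0.066,0.335,0,0,0,0.99],[0.066,0.335,0,0,0,0.99],[0.066,0.335,0,0,0,0.99]],
  ],
)

```text
clock: 7.9
tool_pos: [0.4765, -0.1101, 0.3271]
eef_rot: [0.574, 0.819, -0.002, -0.001]
contact_force: [-0.2, -0.1, -0.1]
opening: 0.998
finger_force: 0.0
```

```bash
python3 - <<'E'
from h import *
p,st=pose();print(p.round(4))
s=cam("wrist"); im=s["pixels"]; cv2.imwrite("pics/w4.png",im)
for k in blobs(im,lambda b,g,r:(b<90)&(g<90)&(r<90),(220,130,200,160),12)[:9]: print("dark",cv2.contourArea(k),cen(k).round(),*rect(s,k,.040))
E
```

```text
[ 0.4765 -0.1101  0.3271  1.9193]
dark 1256.0 [322. 230.] [ 476.8 -108.1] [28.1 28.7] -1.517
dark 41.5 [350. 211.] [490.7 -89. ] [5.  5.1] 0.954
dark 32.0 [294. 250.] [ 463.2 -128.5] [4.5 4.7] 1.149
dark 27.5 [341. 257.] [ 496.4 -121.9] [4.2 4.5] -1.208
dark 23.0 [301. 203.] [456.8 -95.1] [3.4 4.2] -1.234
```

View pics/w4.png

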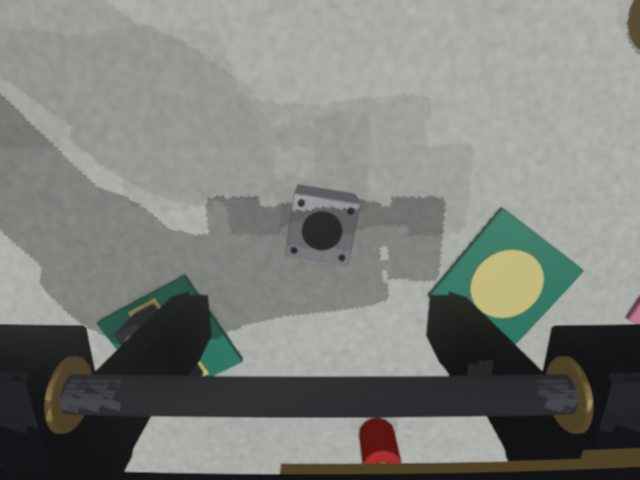

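The block is at (322,230), with its four holes visible around the bore. That gives centre (0.4768,-0.1084) and heading 0.182, so gripper yaw is 1.753.

```bash
python3 - <<'E'
from h import *
p,st=pose()
q=(.4768,-.1084,.173,1.753)
plan(p,q)
plan(np.array(q),(*q[:2],.27,q[3]),(.4538,.110,.27,2.066))
E
```

```text
(np.float64(0.0036), np.float64(0.0018), np.float64(0.3086), 0, 0, np.float64(0.3306))
(np.float64(0.0), np.float64(0.0), np.float64(-0.194), 0, 0, np.float64(-0.0))
(np.float64(0.4379), np.float64(0.0339), np.float64(-0.194), 0, 0, np.float64(-0.626))
```

Call:
play_rows(
  rows=[
    [[0.002,-0.002,0.04,0,0,0.33],[0.002,-0.002,0.1,0,0,0.33],[0.002,-0.002,0.17,0,0,0.33],[0.002,-0.002,0.24,0,0,0.33],[0.002,-0.002,0.29,0,0,0.33],[0.002,-0.002,0.313,0,0,0.33],[0.002,-0.002,0.313,0,0,0.33],[0.002,-0.002,0.313,0,0,0.33],[0.002,-0.002,0.313,0,0,0.33]],
  ],
)

```text
clock: 8.7
tool_pos: [0.4763, -0.1089, 0.1724]
eef_rot: [0.639, 0.769, 0.0, 0.0]
contact_force: [-0.7, -0.7, 0.3]
opening: 1.001
finger_force: 0.0
```

Call:
play_rows(
  rows=[
    [[0,0,0,0,0,0],[0,0,0,0,0,0],[0,0,0,0,0,0],[0,0,0,0,0,0],[0,0,0,0,0,0],[0,0,0,0,0,0],[0,0,0,0,0,0],[0,0,0,0,0,0],[0,0,0,0,0,0],[0,0,0,0,0,0]],
  ],
  claw=1,
)

```text
clock: 9.53
tool_pos: [0.4766, -0.1078, 0.1718]
eef_rot: [0.639, 0.769, 0.0, 0.0]
contact_force: [-0.2, -0.9, 2.6]
opening: 0.515
finger_force: 35.0
```

Call:
play_rows(
  rows=[
    [[0,0,-0.05,0,0,0],[0,0,-0.12,0,0,0],[0,0,-0.194,0,0,0],[0.07,0.005,-0.194,0,0,-0.15],[0.14,0.01,-0.194,0,0,-0.3],[0.21,0.016,-0.194,0,0,-0.45],[0.28,0.022,-0.194,0,0,-0.6],[0.35,0.028,-0.194,0,0,-0.626],[0.4,0.032,-0.194,0,0,-0.626],[0.438,0.034,-0.194,0,0,-0.626],[0.438,0.034,-0.194,0,0,-0.626],[0.438,0.034,-0.194,0,0,-0.626],[0.438,0.034,-0.194,0,0,-0.626],[0.438,0.034,-0.194,0,0,-0.626]],
  ],
)

```text
clock: 10.7
tool_pos: [0.4529, 0.109, 0.2684]
eef_rot: [0.512, 0.859, -0.001, 0.0]
contact_force: [-0.2, 0.2, -1.8]
opening: 0.517
finger_force: 35.0
```

```bash
python3 - <<'E'
from h import *
p,st=pose();print(p.round(4),st["opening"],st["finger_force"])
s=cam("wrist"); im=s["pixels"]; cv2.imwrite("pics/w5.png",im)
for k in blobs(im,grn,(0,0,640,480),300)[:3]: print("pad",cv2.contourArea(k),cen(k).round(),*rect(s,k,.006))
for k in blobs(im,lambda b,g,r:(b<60)&(g<60)&(r<60),(220,180,200,140),12)[:6]: print("dark",cv2.contourArea(k),cen(k).round(),*rect(s,k,.040+p[2]-.172))
plan(p,(.4538,.110,.179,2.066))
E
```

```text
[0.4529 0.109  0.2684 2.0667] 0.5173697677732659 34.999569626525044
pad 8285.5 [322. 206.] [450.7 114.8] [81.2 91. ] 0.493
pad 1661.5 [357.  10.] [417.2 238.5] [14.  62.9] 0.502
dark 555.5 [404. 308.] [466.4 139.6] [8.9 9.5] -0.998
dark 519.5 [233. 308.] [419.7 114.3] [8.  9.4] -1.152
dark 63.0 [263. 317.] [429.3 115.8] [2.1 4.4] 0.499
dark 61.0 [373. 317.] [459.5 132.2] [2.1 4.4] 0.494
(np.float64(0.0008), np.float64(0.0026), np.float64(0.1788), 0, 0, np.float64(0.0013))
```

View pics/w5.png

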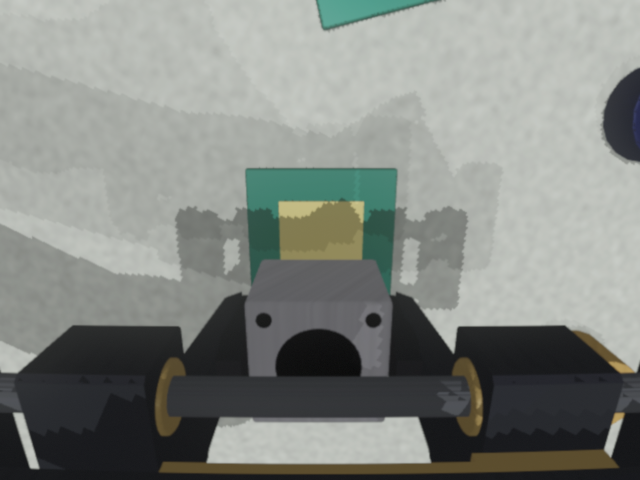

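The block is held square. The pad's far edge puts its centre at (0.4533,0.110), heading 0.493, which agrees with the top view. Placing it.

Call:
play_rows(
  rows=[
    [[0.001,0.002,0.05,0,0,0],[0.001,0.002,0.1,0,0,0],[0.001,0.002,0.14,0,0,0],[0.001,0.002,0.165,0,0,0],[0.001,0.002,0.176,0,0,0],[0.001,0.002,0.18,0,0,0],[0.001,0.002,0.181,0,0,0],[0.001,0.002,0.181,0,0,0]],
  ],
)

```text
clock: 11.42
tool_pos: [0.4538, 0.1111, 0.1787]
eef_rot: [0.511, 0.859, 0.0, 0.0]
contact_force: [0.2, -0.2, -2.8]
opening: 0.521
finger_force: 35.0
```

Call:
play_rows(
  rows=[
    [[0,0,0,0,0,0],[0,0,0,0,0,0],[0,0,0,0,0,0],[0,0,0,0,0,0],[0,0,0,0,0,0],[0,0,0,0,0,0],[0,0,0,0,0,0]],
  ],
  claw=0,
)

```text
clock: 12.0
tool_pos: [0.4536, 0.1114, 0.1783]
eef_rot: [0.511, 0.86, 0.0, 0.0]
contact_force: [-0.6, -0.3, -0.1]
opening: 0.999
finger_force: 0.0
```

Call:
play_rows(
  rows=[
    [[0,0,-0.08,0,0,0],[0,0,-0.16,0,0,0],[0,0,-0.24,0,0,0],[0,0,-0.3,0,0,0],[0,0,-0.3,0,0,0],[0,0,-0.3,0,0,0],[0,0,-0.3,0,0,0]],
  ],
)

```text
clock: 12.58
tool_pos: [0.4533, 0.1109, 0.3278]
eef_rot: [0.511, 0.859, -0.001, -0.0]
contact_force: [-0.5, 0.6, 0.3]
opening: 1.0
finger_force: 0.0
```

```bash
python3 - <<'E'
from h import *
p,st=pose();print(p.round(4),st["opening"])
s=cam("wrist"); im=s["pixels"]
for k in blobs(im,grn,(0,0,640,480),300)[:2]: print("pad",cv2.contourArea(k),cen(k).round(),*rect(s,k,.006))
for k in blobs(im,lambda b,g,r:(b<90)&(g<90)&(r<90),(220,130,200,160),12)[:9]: print("dark",cv2.contourArea(k),cen(k).round(),*rect(s,k,.046))
plan(p,(.6545,.112,.33,1.74))
E
```

```text
[0.4533 0.1109 0.3278 2.0684] 1.0004970225683674
pad 13081.0 [318. 217.] [452.6 110.8] [90.1 90.8] 0.497
pad 4369.5 [369.  17.] [423.4 251.8] [30.2 95.2] 0.504
dark 1961.5 [279. 245.] [446.2 102.8] [49.9 60.7] 0.498
dark 1298.5 [320. 235.] [453.8 110.7] [27.9 28.3] -1.073
dark 639.5 [363. 224.] [478.4 129.8] [16.2 28. ] -1.049
dark 165.0 [338. 197.] [452.5 139.5] [ 6.  16.6] 0.498
dark 58.5 [345. 211.] [460.5 133.9] [5.3 6.2] -1.058
dark 38.0 [344. 259.] [477.  104.2] [4.9 5.2] -1.057
dark 37.0 [295. 259.] [447.2  88. ] [4.8 5.2] -1.094
dark 33.5 [294. 211.] [430.9 117.1] [4.  4.8] -1.089
(np.float64(-0.1902), np.float64(0.3546), np.float64(-0.0044), 0, 0, np.float64(0.6567))
```

The block is within about 1 mm of its pad centre and aligned. Next is the bushing.

Call:
play_rows(
  rows=[
    [[-0.19,0.355,0,0,0,0.65],[-0.19,0.355,0,0,0,0.65],[-0.19,0.355,0,0,0,0.65],[-0.19,0.355,0,0,0,0.65],[-0.19,0.355,0,0,0,0.65],[-0.19,0.355,0,0,0,0.65],[-0.19,0.355,0,0,0,0.65],[-0.19,0.355,0,0,0,0.65],[-0.19,0.355,0,0,0,0.65]],
  ],
)

```text
clock: 13.38
tool_pos: [0.6532, 0.1133, 0.327]
eef_rot: [0.643, 0.766, -0.002, -0.001]
contact_force: [0.1, -0.6, 1.0]
opening: 0.999
finger_force: 0.0
```

```bash
python3 - <<'E'
from h import *
p,st=pose();print(p.round(4))
s=cam("wrist"); im=s["pixels"]; cv2.imwrite("pics/w6.png",im)
for k in blobs(im,lambda b,g,r:(r>b+40),(180,100,280,190),300)[:3]: print("brass",cv2.contourArea(k),cen(k).round(),*rect(s,k,.04))
for k in blobs(im,lambda b,g,r:(b<60)&(g<60)&(r<60),(240,130,160,160),100)[:5]: print("dark",cv2.contourArea(k),cen(k).round(),*rect(s,k,.040))
E
```

```text
[0.6532 0.1133 0.327  1.7459]
brass 1266.5 [318. 251.] [654.6 101.2] [27.8 50.6] 0.078
brass 543.0 [314. 204.] [645.4 132.4] [12.4 33.7] 0.603
dark 973.5 [321. 233.] [653.9 112.8] [24.5 25. ] 0.176
```

View pics/w6.png

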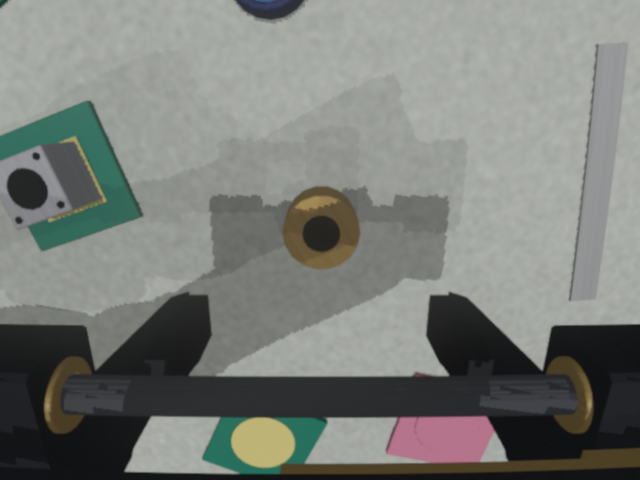

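The bushing's bore is at (321,233), so its centre is (0.654,0.1127), directly under the gripper. I'll go straight down and grip.

Call:
play_rows(
  rows=[
    [[0,0,0.04,0,0,0],[0,0,0.1,0,0,0],[0,0,0.17,0,0,0],[0,0,0.24,0,0,0],[0,0,0.29,0,0,0],[0,0,0.309,0,0,0],[0,0,0.309,0,0,0],[0,0,0.309,0,0,0]],
  ],
)

```text
clock: 14.1
tool_pos: [0.6549, 0.1131, 0.1746]
eef_rot: [0.643, 0.766, 0.0, 0.0]
contact_force: [1.4, -0.4, 0.7]
opening: 1.002
finger_force: 0.0
```

Call:
play_rows(
  rows=[
    [[0,0,0,0,0,0],[0,0,0,0,0,0],[0,0,0,0,0,0],[0,0,0,0,0,0],[0,0,0,0,0,0],[0,0,0,0,0,0],[0,0,0,0,0,0],[0,0,0,0,0,0],[0,0,0,0,0,0],[0,0,0,0,0,0]],
  ],
  claw=1,
  squeeze=40,
)

```text
clock: 14.93
tool_pos: [0.6546, 0.1126, 0.1742]
eef_rot: [0.643, 0.765, -0.001, -0.0]
contact_force: [-2.9, -1.0, 5.6]
opening: 0.606
finger_force: 40.0
```

```bash
python3 - <<'E'
from h import *
p,st=pose();print(p.round(4),st["opening"],st["finger_force"])
plan(p,(*p[:2],.27,p[3]),(.6386,-.1085,.27,p[3]-.3))
E
```

```text
[0.6546 0.1126 0.1742 1.7436] 0.6057380436712004 39.99499998986721
(np.float64(0.0), np.float64(0.0), np.float64(-0.1915), 0, 0, np.float64(-0.0))
(np.float64(-0.4302), np.float64(-0.1075), np.float64(-0.1915), 0, 0, np.float64(0.6))
```

Call:
play_rows(
  rows=[
    [[0,0,-0.05,0,0,0],[0,0,-0.12,0,0,0],[0,0,-0.192,0,0,0],[-0.07,-0.018,-0.192,0,0,0.15],[-0.14,-0.035,-0.192,0,0,0.3],[-0.21,-0.052,-0.192,0,0,0.45],[-0.28,-0.07,-0.192,0,0,0.6],[-0.35,-0.087,-0.192,0,0,0.6],[-0.4,-0.1,-0.192,0,0,0.6],[-0.43,-0.107,-0.192,0,0,0.6],[-0.43,-0.107,-0.192,0,0,0.6],[-0.43,-0.107,-0.192,0,0,0.6],[-0.43,-0.107,-0.192,0,0,0.6],[-0.43,-0.107,-0.192,0,0,0.6]],
  ],
)

```text
clock: 16.1
tool_pos: [0.6395, -0.1052, 0.2697]
eef_rot: [0.749, 0.662, 0.001, -0.001]
contact_force: [-0.1, 1.0, -4.4]
opening: 0.604
finger_force: 40.0
```

```bash
python3 - <<'E'
from h import *
p,st=pose();print(p.round(4),st["opening"],st["finger_force"])
s=cam("wrist"); im=s["pixels"]; cv2.imwrite("pics/w7.png",im)
for k in blobs(im,grn,(0,0,640,480),300)[:2]: print("pad",cv2.contourArea(k),cen(k).round(),*rect(s,k,.006))
plan(p,(.6386,-.1085,.180,p[3]))
E
```

```text
[ 0.6395 -0.1052  0.2697  1.4476] 0.603608348498228 39.998807553201914
pad 8183.0 [315. 214.] [ 638.4 -104.8] [85.8 91.1] -0.255
(np.float64(-0.0067), np.float64(-0.0009), np.float64(0.1794), 0, 0, np.float64(-0.0))
```

View pics/w7.png

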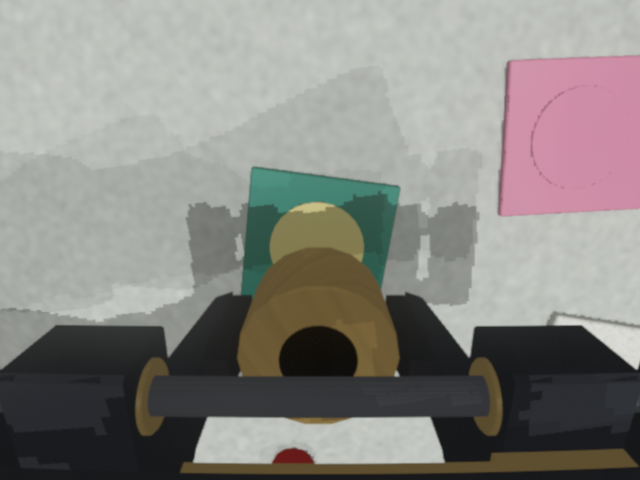

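The held bushing is over the green large-round pad, and the pink lookalike is off to the right. The pad centre still comes out at about (0.638,-0.108). Placing it.

Call:
play_rows(
  rows=[
    [[-0.004,0,0.05,0,0,0],[-0.004,0,0.1,0,0,0],[-0.004,0,0.14,0,0,0],[-0.004,0,0.165,0,0,0],[-0.004,0,0.174,0,0,0],[-0.004,0,0.179,0,0,0],[-0.004,0,0.179,0,0,0],[-0.004,0,0.179,0,0,0]],
  ],
)

```text
clock: 16.82
tool_pos: [0.6398, -0.1099, 0.1814]
eef_rot: [0.75, 0.661, 0.001, 0.001]
contact_force: [0.1, 0.3, -4.6]
opening: 0.602
finger_force: 40.0
```

Call:
play_rows(
  rows=[
    [[0,0,0,0,0,0],[0,0,0,0,0,0],[0,0,0,0,0,0],[0,0,0,0,0,0],[0,0,0,0,0,0],[0,0,0,0,0,0],[0,0,0,0,0,0]],
  ],
  claw=0,
)

```text
clock: 17.4
tool_pos: [0.639, -0.1103, 0.1803]
eef_rot: [0.751, 0.661, 0.0, 0.0]
contact_force: [-0.1, 0.1, 0.1]
opening: 1.001
finger_force: 0.0
```

Call:
play_rows(
  rows=[
    [[0,0,-0.08,0,0,0],[0,0,-0.16,0,0,0],[0,0,-0.24,0,0,0],[0,0,-0.3,0,0,0],[0,0,-0.3,0,0,0],[0,0,-0.3,0,0,0],[0,0,-0.3,0,0,0]],
  ],
)

```text
clock: 17.98
tool_pos: [0.6384, -0.1104, 0.3295]
eef_rot: [0.751, 0.661, -0.001, -0.0]
contact_force: [0.1, -0.1, -0.3]
opening: 1.0
finger_force: 0.0
```

```bash
python3 - <<'E'
from h import *
p,st=pose();print(p.round(4),st["opening"])
s=cam("wrist"); im=s["pixels"]
for k in blobs(im,grn,(0,0,640,480),300)[:2]: print("pad",cv2.contourArea(k),cen(k).round(),*rect(s,k,.006))
for k in blobs(im,lambda b,g,r:(b<60)&(g<60)&(r<60),(220,130,200,150),100)[:5]: print("dark",cv2.contourArea(k),cen(k).round(),*rect(s,k,.046))
plan(p,(.596,-.2845,.33,p[3]))
E
```

```text
[ 0.6384 -0.1104  0.3295  1.4438] 0.9995640373688991
pad 12938.5 [318. 212.] [ 637.3 -107.4] [90.7 90.8] -0.256
pad 1127.5 [17. 15.] [448.8  68.1] [22.4 43.3] 0.484
dark 999.5 [321. 232.] [ 639.8 -109.8] [24.6 25.2] -0.922
(np.float64(-0.3562), np.float64(-0.0401), np.float64(-0.0009), 0, 0, np.float64(-0.0))
```

The bushing is within 4 mm of its pad centre (12 mm allowed). Last is the knob.

Call:
play_rows(
  rows=[
    [[-0.356,-0.04,0,0,0,0],[-0.356,-0.04,0,0,0,0],[-0.356,-0.04,0,0,0,0],[-0.356,-0.04,0,0,0,0],[-0.356,-0.04,0,0,0,0],[-0.356,-0.04,0,0,0,0],[-0.356,-0.04,0,0,0,0],[-0.356,-0.04,0,0,0,0],[-0.356,-0.04,0,0,0,0]],
  ],
)

```text
clock: 18.78
tool_pos: [0.5973, -0.2815, 0.3298]
eef_rot: [0.749, 0.662, 0.001, -0.001]
contact_force: [-0.2, -0.3, 0.2]
opening: 1.001
finger_force: 0.0
```

```bash
python3 - <<'E'
from h import *
p,st=pose();print(p.round(4))
s=cam("wrist"); im=s["pixels"]; cv2.imwrite("pics/w8.png",im)
for k in blobs(im,lambda b,g,r:(r>b+35)&(g>b+15),(180,100,280,190),40)[:3]: print("dot",cv2.contourArea(k),cen(k).round(),*rect(s,k,.042))
for k in blobs(im,lambda b,g,r:(r>b+40),(180,100,280,190),100)[:3]: print("red",cv2.contourArea(k),cen(k).round(),*rect(s,k,.042))
E
```

```text
[ 0.5973 -0.2815  0.3298  1.4477]
dot 206.5 [318. 239.] [ 596.1 -285.8] [11.2 11.7] 1.448
red 1919.0 [318. 233.] [ 597.  -281.1] [31.5 38.9] 1.448
```

View pics/w8.png

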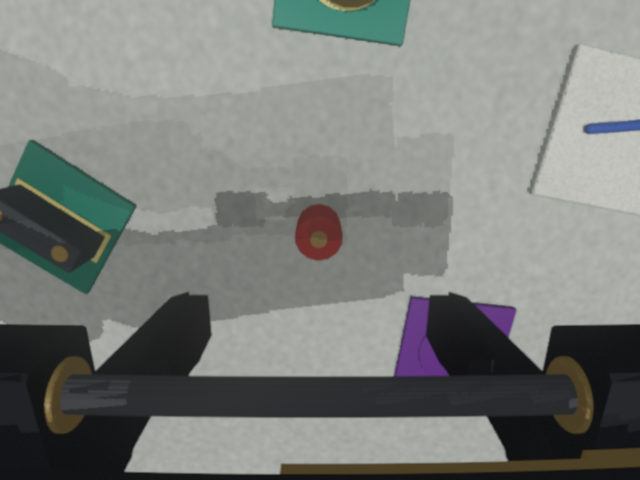

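The knob is at (318,233) and its dot is at (318,239), so its centre is (0.596,-0.286), under the gripper. Next I'll go down and grip.

Call:
play_rows(
  rows=[
    [[-0.003,0,0.04,0,0,0],[-0.003,0,0.1,0,0,0],[-0.003,0,0.17,0,0,0],[-0.003,0,0.24,0,0,0],[-0.003,0,0.29,0,0,0],[-0.003,0,0.311,0,0,0],[-0.003,0,0.311,0,0,0],[-0.003,0,0.311,0,0,0]],
  ],
)

```text
clock: 19.5
tool_pos: [0.5971, -0.2849, 0.1754]
eef_rot: [0.75, 0.661, 0.0, 0.0]
contact_force: [0.7, 0.0, 0.8]
opening: 0.998
finger_force: 0.0
```

Call:
play_rows(
  rows=[
    [[0,0,0,0,0,0],[0,0,0,0,0,0],[0,0,0,0,0,0],[0,0,0,0,0,0],[0,0,0,0,0,0],[0,0,0,0,0,0],[0,0,0,0,0,0],[0,0,0,0,0,0],[0,0,0,0,0,0],[0,0,0,0,0,0],[0,0,0,0,0,0],[0,0,0,0,0,0]],
  ],
  claw=1,
  squeeze=20,
)

```text
clock: 20.5
tool_pos: [0.5964, -0.2858, 0.1747]
eef_rot: [0.751, 0.661, -0.0, 0.0]
contact_force: [-1.0, 0.5, -0.4]
opening: 0.379
finger_force: 20.0
```

```bash
python3 - <<'E'
from h import *
p,st=pose();print(p.round(4),st["opening"],st["finger_force"])
m=(.5,0.0,.30,p[3]+.5)
plan(p,(*p[:2],.30,p[3]),m)
plan(np.array(m),(.3995,.2827,.30,m[3]+.25),(.3995,.2827,.27,m[3]+.25))
E
```

```text
[ 0.5964 -0.2858  0.1747  1.4438] 0.3787782094860324 19.99993429519236
(np.float64(0.0), np.float64(0.0), np.float64(-0.2506), 0, 0, np.float64(-0.0))
(np.float64(0.5425), np.float64(-0.2635), np.float64(-0.2506), 0, 0, np.float64(-1.0))
(np.float64(0.5998), np.float64(0.0189), np.float64(0.0), 0, 0, np.float64(-0.5))
(np.float64(0.5998), np.float64(0.0189), np.float64(0.06), 0, 0, np.float64(-0.5))
```

Call:
play_rows(
  rows=[
    [[0,0,-0.06,0,0,0],[0,0,-0.13,0,0,0],[0,0,-0.2,0,0,0],[0.05,-0.02,-0.25,0,0,-0.1],[0.11,-0.05,-0.25,0,0,-0.2],[0.17,-0.08,-0.25,0,0,-0.3],[0.23,-0.11,-0.25,0,0,-0.4],[0.29,-0.14,-0.25,0,0,-0.5],[0.35,-0.17,-0.25,0,0,-0.65],[0.41,-0.2,-0.25,0,0,-0.8],[0.47,-0.23,-0.25,0,0,-0.9],[0.52,-0.25,-0.25,0,0,-1],[0.543,-0.263,-0.25,0,0,-1],[0.543,-0.263,-0.25,0,0,-1],[0.543,-0.263,-0.25,0,0,-1]],
  ],
)

```text
clock: 21.75
tool_pos: [0.5003, 0.0004, 0.2998]
eef_rot: [0.563, 0.826, -0.0, 0.0]
contact_force: [0.7, -1.1, -1.1]
opening: 0.384
finger_force: 20.0
```

Call:
play_rows(
  rows=[
    [[0.05,0.002,0,0,0,-0.05],[0.11,0.004,0,0,0,-0.1],[0.17,0.006,0,0,0,-0.15],[0.24,0.008,0,0,0,-0.2],[0.31,0.01,0,0,0,-0.25],[0.38,0.012,0,0,0,-0.3],[0.45,0.014,0,0,0,-0.4],[0.52,0.016,0,0,0,-0.5],[0.58,0.018,0.03,0,0,-0.5],[0.6,0.019,0.06,0,0,-0.5],[0.6,0.019,0.06,0,0,-0.5],[0.6,0.019,0.06,0,0,-0.5],[0.6,0.019,0.06,0,0,-0.5],[0.6,0.019,0.06,0,0,-0.5]],
  ],
)

```text
clock: 22.92
tool_pos: [0.4011, 0.281, 0.2702]
eef_rot: [0.458, 0.889, -0.0, 0.001]
contact_force: [-0.1, 0.9, -0.7]
opening: 0.379
finger_force: 20.0
```

```bash
python3 - <<'E'
from h import *
p,st=pose();print(p.round(4),st["opening"],st["finger_force"])
s=cam("wrist"); im=s["pixels"]; cv2.imwrite("pics/w9.png",im)
for k in blobs(im,grn,(0,0,640,480),300)[:2]: print("pad",cv2.contourArea(k),cen(k).round(),*rect(s,k,.006))
plan(p,(.3995,.2827,.181,p[3]))
E
```

```text
[0.4011 0.281  0.2702 2.1899] 0.3787440748377625 19.999955305829644
pad 17037.5 [318. 224.] [398.3 283.2] [91. 91.] 0.742
pad 1429.0 [287. 436.] [466.2 132.2] [44.5 52.6] 0.624
(np.float64(0.0046), np.float64(-0.0007), np.float64(0.1783), 0, 0, np.float64(-0.0))
```

View pics/w9.png

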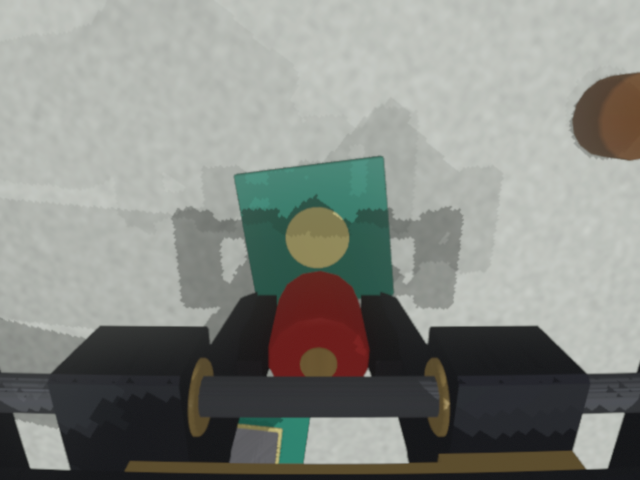

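The held knob is over the small-round pad, whose silhouette is at (318,238). The pad centre is (0.398,0.283), consistent with the top view. Placing it.

Call:
play_rows(
  rows=[
    [[0.004,-0.001,0.05,0,0,0],[0.004,-0.001,0.1,0,0,0],[0.004,-0.001,0.14,0,0,0],[0.004,-0.001,0.165,0,0,0],[0.004,-0.001,0.174,0,0,0],[0.004,-0.001,0.178,0,0,0],[0.004,-0.001,0.178,0,0,0],[0.004,-0.001,0.178,0,0,0]],
  ],
)

```text
clock: 23.63
tool_pos: [0.3988, 0.2842, 0.1815]
eef_rot: [0.457, 0.89, 0.001, 0.0]
contact_force: [0.9, -0.1, -0.2]
opening: 0.379
finger_force: 20.0
```

Call:
play_rows(
  rows=[
    [[0,0,0,0,0,0],[0,0,0,0,0,0],[0,0,0,0,0,0],[0,0,0,0,0,0],[0,0,0,0,0,0],[0,0,0,0,0,0],[0,0,0,0,0,0]],
  ],
  claw=0,
)

```text
clock: 24.22
tool_pos: [0.3982, 0.2844, 0.1807]
eef_rot: [0.456, 0.89, -0.0, 0.0]
contact_force: [-0.0, 0.3, -0.4]
opening: 0.882
finger_force: 0.0
```

Call:
play_rows(
  rows=[
    [[0,0,-0.08,0,0,0],[0,0,-0.16,0,0,0],[0,0,-0.24,0,0,0],[0,0,-0.3,0,0,0],[0,0,-0.3,0,0,0],[0,0,-0.3,0,0,0],[0,0,-0.3,0,0,0],[0,0,-0.3,0,0,0]],
  ],
)

```text
clock: 24.88
tool_pos: [0.3979, 0.2839, 0.3295]
eef_rot: [0.456, 0.89, -0.001, -0.0]
contact_force: [-0.7, -0.1, 0.3]
opening: 1.0
finger_force: 0.0
```

```bash
python3 - <<'E'
from h import *
p,st=pose();print(p.round(4),st["opening"])
s=cam("wrist"); im=s["pixels"]
for k in blobs(im,grn,(0,0,640,480),300)[:1]: print("pad",cv2.contourArea(k),cen(k).round(),*rect(s,k,.006))
for k in blobs(im,lambda b,g,r:(r>b+35)&(g>b+15)&(r>1.25*g),(270,180,100,100),40)[:3]: print("dot",cv2.contourArea(k),cen(k).round(),*rect(s,k,.048))
cv2.imwrite("pics/end.png",np.vstack([cv2.resize(im,(400,300)),cv2.resize(cam("scene")["pixels"],(400,300))]))
E
```

```text
[0.3979 0.2839 0.3295 2.1939] 1.000434568510555
pad 12842.5 [320. 217.] [398.2 283.3] [90.7 90.8] 0.742
dot 238.0 [321. 234.] [398.6 284.4] [12.  12.2] 0.624
```

View pics/end.png

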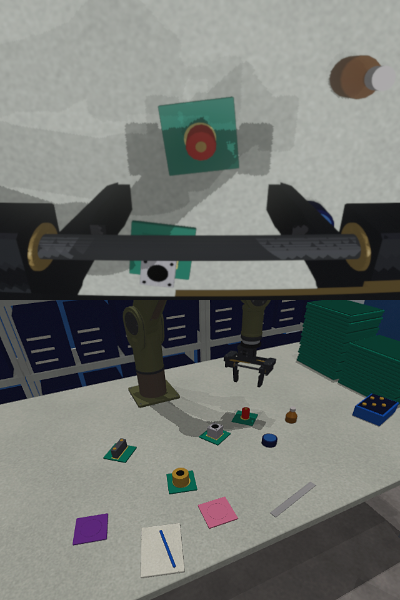

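All four parts stand on their own pads. The knob is about 1 mm off centre, the bottle and tin haven't moved, and the gripper is open and clear.

```bash
python3 -c "
from plant import *
print(finish_job())"
```

```text
the job is handed in; nothing more can be done
None
```

The job is handed in: each of the four parts stands on its matching pad within about 4 mm of centre, the bar and block line up with their silhouettes, the bottle and tin were left where they stood, and the gripper is open and clear (about 25 s used); the hand-in gave no verdict.

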